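Load the reed form in its carrier and clamp it in the dressing jig

TASK

Lay the brass reed form in the trough of the boxwood carrier while the carrier lies on the bench. Then lift the loaded carrier as one piece onto the sloping bed of the jig, flat between the cheeks with its lower end at the stop, and throw the clamp lever over towards the stop so that it snaps down and holds the carrier. Leave the other things on the bench where they are.

Things in the scene. Friction and masses are not known exactly. Their poses are not given: they have to be found in the camera images.
- form: Brass reed form, about 0.36 kg, an upside-down T seen from its end: a bar 90 long x 24 wide x 18 mm high with an upright web 50 long x 12 thick x 24 mm high on the middle of its top (42 mm high in all). Origin: centre of its underside; x along its length, z up. Grip it by the web, across y. The same either way round.
- carrier: Pale boxwood carrier 130 long (x) x 45 wide x 32 mm high, 0.14 kg. Its open trough is 96 x 31 mm, 18 mm deep (floor 14 mm above the underside); the form lies in it lengthwise with 3 mm play at each end, 3.5 mm at each side, its web standing 24 mm above the walls. Origin: centre of the underside, z up. Grip the loaded carrier across its width at mid-length. The same either way round.
- bed: Sloping bed of the grey iron jig. Origin: on its surface, centre line, at the face of the stop (16 mm high) at its low end, 35 mm above the bench. x runs 35 degrees uphill, y left facing uphill, z the bed's normal. Cheeks 12 mm high, 51 mm apart, stand at x = 2 to 24 and 106 to 128 mm; between them the bed is 36 mm wide (finger room). Carrier at home: lengthwise, origin at x = 65 mm, y = 0, z = 0.
- clamp_lever (a joint): Clamp lever angle, rad. 0 = open: the 10 mm thick steel arm leans 25 degrees past vertical, away from the stop. Grows as it swings up and over to the stop. A spring drives it away from its centre at about 1.0, either way; pushed past 1.2 (5 N at 60 mm from the pivot) it snaps on and its foot lands on the carrier's upper end wall at about 2.0, arm level. Without a carrier it goes to 2.25.
- lever_knob (a point): Centre of the black ball knob, 24 mm in diameter, at the end of the clamp lever's arm, 85 mm from the pivot.
- lever_pivot (a point): The clamp lever's pivot at the bed's upper end (the end nearer the robot), axis along the bed's y, at x = 154, z = 38 mm in the bed's frame, between two ears 18 mm long (along x), 44 mm wide overall and 50 mm high from the bed.
- fork: Bystander: brass tuning fork, 135 mm long, lying flat; origin under its middle.
- weight: Bystander: squat round brass weight, 52 mm across, 46 mm high; origin at the centre of its underside.
- sole: Bystander: black plastic chanter sole, a flat ring 64 mm across, 12 mm high; origin at the centre of its underside.
- hammer: Bystander: tack hammer with boxwood handle, 220 mm long, lying flat along its x; origin under it.
- dish: Bystander: shallow white enamel dish, 110 mm across, 26 mm high; origin at the centre of its underside.
- mandrel: Bystander: staple mandrel, a thin steel pin in a boxwood handle, 105 mm long, lying flat; origin under its middle.
Mind the look-alikes: they are no part of the job. Leave any orange look-alike of the part that bears bed alone.

How it is judged:
By the outcome, as a careful person would: the job done as asked, in the order asked, and still so for the second after the job is handed in, with the robot touching nothing.
It also fails if it takes over 61 s, if anything falls off the work surface, if the arm or the gripper's body presses on something with over 40 N, if the wrist force passes 120 N, or if a joint passes its speed limit or range.

ROBOT

A 6-joint arm with a two-finger parallel gripper is mounted at the origin on the work surface. World frame = base frame: x ahead of the robot, y to its left, z up, the work surface at z = 0. Lengths are in m, angles in rad, forces in N, time in s.
With the tool pointing down it reaches from about 0.3 to 0.775 m from the base axis. Payload 14.6 kg.
Tool frame: the origin (TCP) lies midway between the tips of the shut fingers; the grasp point (between the pads) lies env.grasp_offset behind it (env.grasp_offset is the distance from the TCP to the grasp point, in m); z points along the fingers, y is the line along which they close (so a half turn about z gives the same grasp; the last joint's range is limited). The gripper opens to 94 mm and grips with 3 to 60 N. Pads are 16 mm wide; open, the fingers measure 119 mm over their backs; the gripper's body (75 mm by 177 mm) begins 78 mm behind the grasp point.
Start: joints at [-1.287, 0.3, 1.521, -0, 1.321, -0.067], TCP at [0.189, -0.516, 0.205] pointing down, gripper open.
Joint ranges: [-3.03, 3.03], [-0.79, 2.21], [0.23, 2.52], [-1.04, 4.18], [0, 3.07], [-2.55, 2.55]. Speed limits (rad/s): [2.22, 2.22, 2.57, 3.14, 3.14, 3.14].

INTERFACE

Orientations are given as a unit quaternion [w, x, y, z].
In Python, from cell import read_state, optics, ticket, finder, env gives the robot as it stands.
- The arm moves only by the tool arm_command, never from a script. Its argument "deltas" is a list of rows, each a list of 5 numbers: the shift along the tool's x, y, z in m, then the turn about the tool's z in degrees, then the finger opening in m, from 0 to 0.094. A call has 1 to 5 rows; each row is the pose to reach, as a shift and turn from the pose commanded when the call began, along the tool's axes at that moment; what a row does not reach only later rows make up. A row lasts 1/8 s, in which the tool goes at most 62.5 mm and 10.7 degrees, less where a joint would pass 70% of its speed; a pose out of reach is approached as far as the arm can. A call with a gripper value outside its range is refused whole. The fingers move at their own pace and stop on an object; "squeeze" is the grip in N (left out, the last holds). Time passes only in rows, so rows that repeat a pose let the fingers close. It gives the time, the measured TCP pose, the force, the opening and the grip force at its end, in the units of the state.
- read_state(): the state, without advancing time (a new reading comes with each control period).
- optics.snapshot(name): name is "side" or "top"; returns a dict with "color" (420x560x3 uint8, red, green, blue), "depth" (420x560 float32, m along the optical axis (not along the pixel's ray), 0 where there is no reading), "fov_y" (degrees; the focal length in pixels is half the picture's height over the tangent of half this angle, whatever the lens; pixels are square), "cx", "cy" (the principal point, pixels), "eye" and "orientation" of the camera in the world. Camera axes: x right, y down, z forward; pixel columns grow to the right and rows downward; lengths in m; the calibration is good to about 2 mm. A picture is of the moment at which its call begins.
- ticket.finish_job(): hands the job in; it is judged then, once.
Trained networks look in a picture, given as the dict that the camera call returned (one of the last four; its "shot" number tells which), for a name from the list of things; names that differ only in an ending like _2 or _b are one class to them, and where a whole thing is asked for, a point or a joint stands for the part that bears it (a point fixed in the world has none). Each returns a list of dicts, best first, with "conf" (0 to 1); they miss things now and then, are a little off and sometimes report something else, mostly with a low value. They report only what shows in the picture. A call takes as long as a camera call. They do not tell look-alikes from the thing itself.
- finder.outline_of(picture, thing): "pixels" (420x560 bool, what is visible of it) and "bbox" ([left, top, right, bottom] in pixels, round what is visible of it).
- finder.tip_of(picture, thing): "point" ([column, row] in pixels: a listed point, or the origin of a listed thing).
The state is a dict: "t": time; "joints": joint angles; "joint_vel": joint speeds; "joint_efforts": joint torques, N m; "ee_pos": TCP position; "tcp_rot": TCP orientation; "force": force on the tool from outside, world axes, zero at the start; "torque": the same for the moment, N m; "width": finger opening in m; "finger_force": force on a finger pad.
Only numpy, scipy, OpenCV 4.12 (cv2) and the standard library are available. Lean on these libraries where they do the work, as an engineer would, in place of code of your own. Each camera call takes 0.05 s, during which the arm holds its last target. There are 200 camera calls.

## Working session

There is one attempt and no reset: what is moved stays moved. The work goes in short steps, Python scripts to look and compute and a tool call to move; the robot and the scene stay as the last step left them, time stands still between calls to the robot, and variables do not carry over. Pictures are saved under pics/ and viewed, at most 10 in all, crops included, and the job is handed in when it is done.

Besides the shell and the picture viewer there is one more tool, called after "Call:" as name(argument=value, ...) on one line, values as JSON. arm_command: Moves the arm, as the interface text tells. Its arguments: {"type":"object","properties":{"deltas":{"type":"array"},"squeeze":{"type":"number"}},"required":["deltas"]}

```bash
ls; mkdir -p pics; python3 - <<'E'
from cell import read_state, optics, finder, env
import cv2,numpy as np
print(env.grasp_offset, {k:np.round(v,3).tolist() for k,v in read_state().items()})
for n in("top","side"):
    s=optics.snapshot(n); cv2.imwrite(f"pics/{n}0.png",s["color"][:,:,::-1])
    print(n,s["fov_y"],s["cx"],s["cy"],s["eye"],s["orientation"])
    for th in("form","carrier","bed","lever_knob","lever_pivot"):
        print(th,[(np.round(d["point"]).tolist(),round(d["conf"],2)) for d in finder.tip_of(s,th)])
E
```

```text
pics
0.0188 {'t': 0.0, 'joints': [-1.287, 0.3, 1.522, 0.0, 1.321, -0.067], 'joint_vel': [0.001, -0.0, -0.001, -0.0, -0.003, -0.001], 'joint_efforts': [-0.003, -53.181, -35.275, 0.071, 0.024, -0.0], 'ee_pos': [0.189, -0.516, 0.205], 'tcp_rot': [-0.001, 0.985, 0.174, -0.0], 'force': [-0.076, 0.547, 0.295], 'torque': [0.055, 0.044, -0.022], 'finger_force': 0.0, 'width': 0.094}
top 47.07639961257276 276.73109010118736 208.7449079562924 [ 0.43082232 -0.06288445  1.35503849] [-0.01943346  0.71035534 -0.70278147  0.03340424]
form [([344.0, 198.0], 0.77)]
carrier [([259.0, 201.0], 0.85)]
bed [([194.0, 176.0], 0.83), ([159.0, 271.0], 0.74), ([127.0, 175.0], 0.61)]
lever_knob [([142.0, 337.0], 0.81), ([187.0, 226.0], 0.72), ([92.0, 220.0], 0.46)]
lever_pivot [([104.0, 207.0], 0.8), ([148.0, 318.0], 0.73), ([190.0, 211.0], 0.59)]
side 56.13383826842355 277.67329366138324 208.16256956198347 [ 0.43885014 -0.95604991  0.92648768] [-0.41318164  0.91018405 -0.02272046  0.01815775]
form [([303.0, 300.0], 0.62)]
carrier [([296.0, 234.0], 0.61), ([240.0, 269.0], 0.27)]
bed [([300.0, 166.0], 0.83), ([232.0, 183.0], 0.65), ([303.0, 195.0], 0.6)]
lever_knob [([188.0, 136.0], 0.63), ([266.0, 113.0], 0.49)]
lever_pivot [([276.0, 166.0], 0.93), ([276.0, 136.0], 0.67), ([202.0, 155.0], 0.59), ([346.0, 215.0], 0.28)]
```

View pics/top0.png

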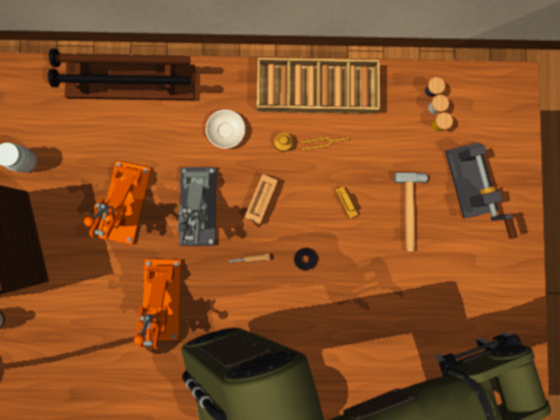

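View pics/side0.png

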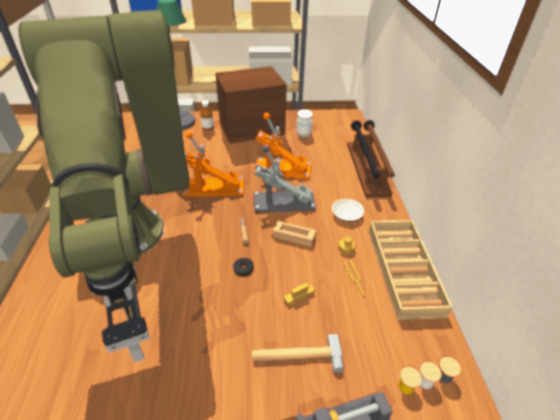

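The form is the brass T at top (346,202), the only brass bar. The carrier is the pale trough at (262,199); the crate of slats at (318,85) looks similar but is too large. The target is the grey jig at (198,205). The look-alikes are the orange jigs at (120,205) and (160,303) and the grey vice at (472,182).

```bash
cat > h.py <<'E'
import numpy as np, cv2
from scipy.spatial.transform import Rotation as R
from cell import read_state, optics, finder, env
def rot(s):
    q=s["orientation"]; return R.from_quat([q[1],q[2],q[3],q[0]]).as_matrix()
def cloud(s):
    d=s["depth"]; f=210/np.tan(np.radians(s["fov_y"]/2)); v,u=np.mgrid[:420,:560]
    p=np.stack([(u-s["cx"])/f*d,(v-s["cy"])/f*d,d],-1)@rot(s).T+s["eye"]
    p[d==0]=np.nan; return p
def proj(s,p):
    c=(np.atleast_2d(p)-s["eye"])@rot(s); f=210/np.tan(np.radians(s["fov_y"]/2))
    return c[:,:2]/c[:,2:]*f+[s["cx"],s["cy"]]
def rect(xy):
    return cv2.minAreaRect(xy.astype(np.float32)*1000)
E
python3 - <<'E'
from h import *
S={n:optics.snapshot(n) for n in("top","side")}
for n,s in S.items():
    P=cloud(s)
    for th,zr in(("form",(.03,.05)),("form",(.01,.05)),("carrier",(.024,.045)),("carrier",(.008,.045)),("bed",(-1,1))):
        for o in finder.outline_of(s,th)[:3]:
            m=o["pixels"]; p=P[m]; c=s["color"][m].mean(0).round()
            p=p[np.isfinite(p[:,0])]; z=p[:,2]; q=p[(z>zr[0])&(z<zr[1])]
            if len(q)>5: print(n,th,round(o["conf"],2),o["bbox"],c,len(q),"z",np.percentile(z,[2,50,98]).round(3),[np.round(k,1) for k in rect(q[:,:2])])
s=S["top"]; P=cloud(s)
# jig crop
a=cv2.resize(s["color"][150:260,80:290,::-1],None,fx=3.6,fy=3.6,interpolation=cv2.INTER_CUBIC); 
b=cv2.resize(S["side"]["color"][140:320,160:400,::-1],None,fx=2.4,fy=2.4,interpolation=cv2.INTER_CUBIC)
cv2.imwrite("pics/c1.png",a); cv2.imwrite("pics/c2.png",b)
for n,s in S.items():
    for th in("lever_knob","lever_pivot","bed"):
        for o in finder.tip_of(s,th):
            u,v=np.round(o["point"]).astype(int); print(n,th,(u,v),P[0,0,0]*0 if 0 else cloud(s)[v,u].round(3))
E
```

```text
top form 0.73 [332.2, 185.7, 354.3, 219.4] [189. 130.  33.] 87 z [-0.002  0.018  0.044] [array([ 553.2, -281.9]), array([49.1, 12.6]), np.float64(28.7)]
top form 0.73 [332.2, 185.7, 354.3, 219.4] [189. 130.  33.] 269 z [-0.002  0.018  0.044] [array([ 553. , -282.2]), array([86.4, 24.6]), np.float64(26.5)]
top form 0.55 [205.4, 114.4, 244.4, 147.9] [215. 201. 172.] 743 z [0.002 0.013 0.027] [array([752.8,  59.6]), array([104.5, 103.9]), np.float64(1.5)]
top carrier 0.75 [174.1, 168.1, 213.1, 245.2] [96. 98. 88.] 246 z [0.013 0.095 0.239] [array([601.3, 133. ]), array([60.1, 67.2]), np.float64(1.0)]
top carrier 0.67 [243.6, 175.8, 276.2, 224.2] [197. 136.  73.] 385 z [-0.002  0.017  0.035] [array([559. , -43.2]), array([ 45.5, 129.9]), np.float64(68.2)]
top carrier 0.75 [174.1, 168.1, 213.1, 245.2] [96. 98. 88.] 320 z [0.013 0.095 0.239] [array([538. , 139.2]), array([ 75.8, 199.4]), np.float64(88.4)]
top carrier 0.67 [243.6, 175.8, 276.2, 224.2] [197. 136.  73.] 766 z [-0.002  0.017  0.035] [array([558.9, -43.2]), array([ 45.5, 130.1]), np.float64(68.2)]
top bed 0.81 [173.4, 170.7, 21
[... 1928 characters left out ...]
ed (np.int64(127), np.int64(174)) [0.62  0.323 0.037]
top bed (np.int64(404), np.int64(212)) [ 0.527 -0.45   0.   ]
side lever_knob (np.int64(266), np.int64(146)) [0.472 0.129 0.243]
side lever_knob (np.int64(187), np.int64(134)) [0.21  0.22  0.238]
side lever_knob (np.int64(262), np.int64(115)) [0.47  0.581 0.114]
side lever_pivot (np.int64(204), np.int64(155)) [0.26  0.203 0.165]
side lever_pivot (np.int64(274), np.int64(168)) [0.498 0.123 0.16 ]
side lever_pivot (np.int64(275), np.int64(135)) [0.512 0.326 0.166]
side bed (np.int64(305), np.int64(164)) [0.63  0.31  0.044]
side bed (np.int64(232), np.int64(178)) [0.348 0.233 0.041]
side bed (np.int64(304), np.int64(192)) [0.609 0.145 0.036]
```

View pics/c1.png

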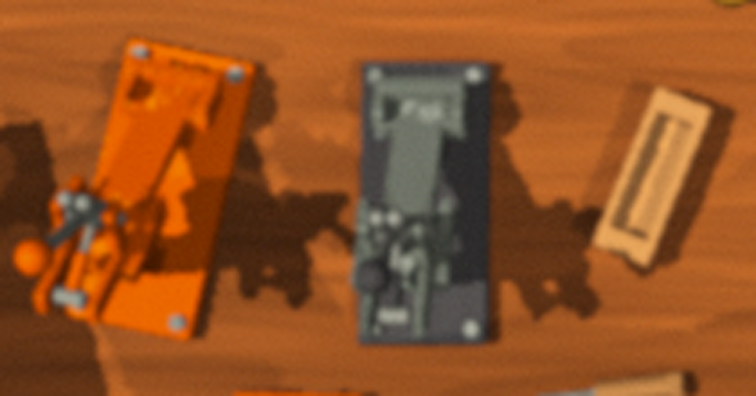

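View pics/c2.png

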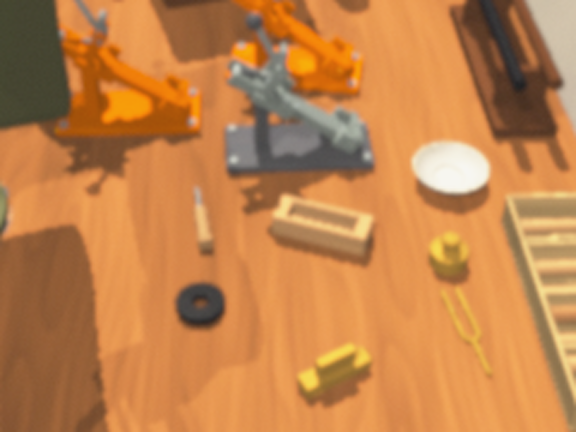

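The top crop shows the grey jig with its stop at the far end, its knob leaning towards the robot and the carrier at its right. The side crop shows the brass T form on its own. Next I'll fit the jig's pose and plan the first reach.

```bash
cat >> h.py <<'E'
def to(p,yaw):
    "print tool-frame shift and turn (deg) to TCP p with tool x at world yaw (mod 180)"
    st=read_state(); q=st["tcp_rot"]; M=R.from_quat([q[1],q[2],q[3],q[0]]).as_matrix()
    cur=np.degrees(np.arctan2(M[1,0],M[0,0])); d=-((yaw-cur+90)%180-90)
    print("cur yaw %.1f tilt %.2f pos %s"%(cur,np.degrees(np.arccos(min(1,-M[2,2]))),st["ee_pos"].round(4)),"-> shift",(M.T@(np.array(p)-st["ee_pos"])).round(4),"turn %.1f"%d, "t",round(st["t"],2),"j6",st["joints"][5].round(2))
E
python3 - <<'E'
from h import *
for n in("top","side"):
    s=optics.snapshot(n); P=cloud(s); 
    box=(P[...,0]>.4)&(P[...,0]<.66)&(P[...,1]>.06)&(P[...,1]<.22)&(P[...,2]>.008)
    p=P[box]
    base=p[p[:,2]<.02]; print(n,"base",rect(base[:,:2]))
    # slices along x: y-extent of upper stuff
    for x in np.arange(.50,.64,.01):
        q=p[(abs(p[:,0]-x)<.005)&(p[:,2]>.03)]
        zb=.035+(.62-x)*.7
        b=q[(abs(q[:,2]-zb)<.012)]
        if len(b)>4: print(round(x,3),"all y",(q[:,1].min()*1e3).round(),(q[:,1].max()*1e3).round(),"zmax",q[:,2].max().round(3),"bed y",(b[:,1].min()*1e3).round(),(b[:,1].max()*1e3).round(),"zmed",np.median(b[:,2]).round(4),len(b))
to([.552,-.283,.13],27)
E
```

```text
top base ((543.3582153320312, 132.71652221679688), (230.0807342529297, 99.93311309814453), 0.570539653301239)
0.5 all y 99.0 166.0 zmax 0.194 bed y 100.0 166.0 zmed 0.1141 37
0.51 all y 99.0 165.0 zmax 0.19 bed y 99.0 165.0 zmed 0.1075 27
0.52 all y 99.0 166.0 zmax 0.192 bed y 99.0 166.0 zmed 0.1056 37
0.53 all y 99.0 167.0 zmax 0.113 bed y 99.0 167.0 zmed 0.0935 62
0.54 all y 115.0 150.0 zmax 0.092 bed y 115.0 150.0 zmed 0.0846 56
0.55 all y 115.0 151.0 zmax 0.084 bed y 116.0 151.0 zmed 0.0785 41
0.56 all y 115.0 150.0 zmax 0.081 bed y 115.0 150.0 zmed 0.0715 53
0.57 all y 115.0 151.0 zmax 0.069 bed y 115.0 151.0 zmed 0.0641 41
0.58 all y 115.0 151.0 zmax 0.062 bed y 117.0 151.0 zmed 0.0573 46
0.59 all y 100.0 166.0 zmax 0.054 bed y 100.0 162.0 zmed 0.0496 69
0.6 all y 100.0 167.0 zmax 0.059 bed y 100.0 167.0 zmed 0.0455 84
0.61 all y 99.0 168.0 zmax 0.058 bed y 99.0 168.0 zmed 0.0378 90
0.62 all y 100.0 166.0 zmax 0.052 bed y 100.0 166.0 zmed 0.0435 78
0.63 all y 100.0 166.0 zmax 0.048 bed y 115.0 162.0 zmed 0.0388 10
side base ((534.4136962890625, 130.05970764160156), (107.4527511
[... 312 characters left out ...]
 all y 112.0 148.0 zmax 0.089 bed y 113.0 148.0 zmed 0.084 17
0.55 all y 109.0 152.0 zmax 0.081 bed y 112.0 144.0 zmed 0.0781 18
0.56 all y 114.0 152.0 zmax 0.074 bed y 114.0 150.0 zmed 0.0699 18
0.57 all y 110.0 153.0 zmax 0.068 bed y 113.0 153.0 zmed 0.0626 18
0.58 all y 106.0 156.0 zmax 0.06 bed y 113.0 156.0 zmed 0.0542 20
0.59 all y 95.0 167.0 zmax 0.057 bed y 95.0 167.0 zmed 0.0485 30
0.6 all y 95.0 168.0 zmax 0.057 bed y 96.0 168.0 zmed 0.0463 39
0.61 all y 96.0 165.0 zmax 0.052 bed y 96.0 165.0 zmed 0.0391 43
0.62 all y 94.0 172.0 zmax 0.053 bed y 94.0 172.0 zmed 0.0446 35
cur yaw 20.1 tilt 0.00 pos [ 0.189  -0.5165  0.2054] -> shift [ 0.4211 -0.0945  0.0755] turn -6.9 t 1.6 j6 -0.07
```

Call:
arm_command(deltas=[[0.06, 0, 0, -4, 0.06], [0.12, 0, 0, -8, 0.06], [0.18, 0, 0, -8, 0.06], [0.24, 0, 0, -8, 0.06], [0.3, 0, 0, -8, 0.06]], squeeze=20)

```text
t: 2.22
ee_pos: [0.4725, -0.4125, 0.2055]
tcp_rot: [0.0, 0.97, 0.243, 0.0]
force: [-0.3, -0.2, -0.0]
width: 0.0601
finger_force: 0.0
```

Call:
arm_command(deltas=[[0.05, -0.03, 0, 1, 0.05], [0.1, -0.06, 0.03, 1, 0.05], [0.131, -0.0765, 0.08, 1, 0.05], [0.131, -0.0765, 0.11, 1, 0.05], [0.131, -0.0765, 0.12, 1, 0.05]])

```text
t: 2.85
ee_pos: [0.5497, -0.2835, 0.0836]
tcp_rot: [-0.001, 0.972, 0.235, -0.001]
force: [1.0, -0.2, 0.1]
width: 0.0502
finger_force: 0.0
```

```bash
python3 - <<'E'
from h import *
to([.552,-.283,.021],27)
s=optics.snapshot("side")
cv2.imwrite("pics/s1.png",cv2.resize(s["color"][190:350,200:420,::-1],None,fx=3.2,fy=3.2,interpolation=cv2.INTER_CUBIC))
E
```

```text
cur yaw 27.1 tilt 0.17 pos [ 0.5497 -0.2835  0.0836] -> shift [0.0024 0.0007 0.0626] turn 0.1 t 2.85 j6 0.56
```

View pics/s1.png

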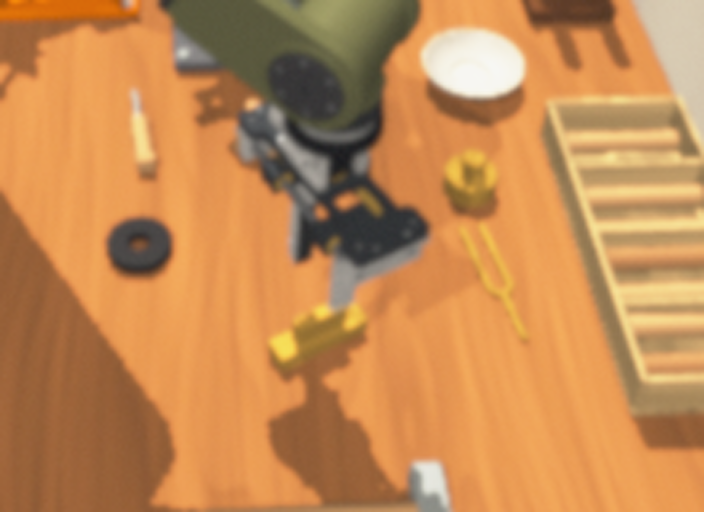

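```bash
python3 - <<'E'
from h import *
s=optics.snapshot("side"); st=read_state(); q=st["tcp_rot"]; M=R.from_quat([q[1],q[2],q[3],q[0]]).as_matrix()
for p in (st["ee_pos"]+M[:,1]*.031,[.552,-.283,.042]): print(((proj(s,p)-[200,190])*3.2).round())
P=cloud(s)
q=P[(abs(P[...,0]-.55)<.06)&(abs(P[...,1]+.3)<.05)&(P[...,2]>.034)&(P[...,2]<.047)]
print("web",q.mean(0),rect(q[:,:2]))
q=P[(abs(P[...,0]-.55)<.06)&(abs(P[...,1]+.3)<.05)&(P[...,2]>.08)&(P[...,2]<.10)]
print("finger",np.round([q.min(0),q.max(0),q.mean(0)],4))
E
```

```text
[[341. 308.]]
[[320. 312.]]
web [ 0.54550833 -0.28762938  0.03995972] ((549.2313232421875, -284.5657043457031), (48.234397888183594, 13.522443771362305), 22.03736114501953)
finger [[ 0.5239 -0.3221  0.0836]
 [ 0.5724 -0.2563  0.0998]
 [ 0.5441 -0.2835  0.0929]]
```

Call:
arm_command(deltas=[[0.001, 0.0, 0.03, 0, 0.05], [0.001, 0.0, 0.055, 0, 0.05], [0.001, 0.0, 0.0618, 0, 0.05], [0.001, 0.0, 0.0618, 0, 0.05], [0.001, 0.0, 0.0618, 0, 0.0]], squeeze=25)

```text
t: 3.58
ee_pos: [0.5517, -0.2843, 0.0252]
tcp_rot: [0.001, 0.972, 0.234, 0.001]
force: [-0.2, -0.1, 0.5]
width: 0.0433
finger_force: 0.0
```

Call:
arm_command(deltas=[[0, 0, 0, 0, 0], [0, 0, 0, 0, 0], [0, 0, 0, 0, 0], [0, 0, 0, 0, 0]])

```text
t: 4.08
ee_pos: [0.5512, -0.2837, 0.0237]
tcp_rot: [-0.0, 0.972, 0.234, 0.0]
force: [-0.2, 0.5, 1.6]
width: 0.0117
finger_force: 25.0
```

Call:
arm_command(deltas=[[0, 0, -0.03, 0, 0], [0, 0, -0.08, 10, 0], [0, 0, -0.1, 20, 0], [0, 0, -0.1, 30, 0], [0, 0, -0.1, 40, 0]])

```text
t: 4.7
ee_pos: [0.5509, -0.2836, 0.1233]
tcp_rot: [-0.0, 0.993, -0.115, -0.0]
force: [0.2, -0.1, -4.0]
width: 0.0119
finger_force: 25.0
```

```bash
python3 - <<'E'
from h import *
to([.558,-.044,.10],-21.8)
E
```

```text
cur yaw -13.2 tilt 0.05 pos [ 0.5509 -0.2836  0.1233] -> shift [-0.0479 -0.2349  0.0234] turn 8.6 t 4.7 j6 1.27
```

Call:
arm_command(deltas=[[-0.012, -0.058, 0, 4, 0], [-0.024, -0.116, 0, 8.6, 0], [-0.036, -0.174, 0, 8.6, 0], [-0.048, -0.235, 0, 8.6, 0], [-0.048, -0.235, 0, 8.6, 0]])

```text
t: 5.32
ee_pos: [0.5565, -0.0402, 0.1233]
tcp_rot: [-0.0, 0.983, -0.184, -0.001]
force: [0.2, -0.1, -4.5]
width: 0.0115
finger_force: 25.0
```

Call:
arm_command(deltas=[[0, 0, 0, 0, 0]])

```text
t: 5.45
ee_pos: [0.5567, -0.0442, 0.1234]
tcp_rot: [0.0, 0.982, -0.186, -0.0]
force: [-0.6, -0.4, -3.3]
width: 0.0116
finger_force: 25.0
```

```bash
python3 - <<'E'
from h import *
to([.558,-.044,.0385],-21.8)
s=optics.snapshot("side");P=cloud(s)
for o in finder.outline_of(s,"form")[:1]:
    q=P[o["pixels"]]; q=q[np.isfinite(q[:,0])]; q=q[(q[:,2]>.09)&(q[:,2]<.15)]; print("form side",o["conf"],len(q),rect(q[:,:2]),q.min(0),q.max(0))
for o in finder.outline_of(s,"carrier")[:1]:
    q=P[o["pixels"]]; q=q[np.isfinite(q[:,0])]; q=q[(q[:,2]>.024)&(q[:,2]<.045)]; print("carrier side",o["conf"],len(q),rect(q[:,:2]))
cv2.imwrite("pics/s2.png",cv2.resize(s["color"][160:290,210:390,::-1],None,fx=4,fy=4,interpolation=cv2.INTER_CUBIC))
E
```

```text
cur yaw -21.5 tilt 0.03 pos [ 0.5567 -0.0442  0.1234] -> shift [ 0.0012 -0.0007  0.0849] turn 0.3 t 5.45 j6 1.8Traceback (most recent call last):
  File "<stdin>", line 5, in <module>
    return umr_minimum(a, axis, None, out, keepdims, initial, where)
ValueError: zero-size array to reduction operation minimum which has no identity
```

```bash
python3 - <<'E'
from h import *
s=optics.snapshot("side");P=cloud(s)
a=np.radians(-21.8); ax=np.array([np.cos(a),np.sin(a)]); ay=np.array([-ax[1],ax[0]]); c=np.array([.5567,-.0442])
hsv=cv2.cvtColor(s["color"],cv2.COLOR_RGB2HSV)
near=np.linalg.norm(P[...,:2]-c,axis=-1)<.08
for nm,z0,z1 in(("form bar",.098,.121),("carrier",.02,.04)):
    q=P[near&(P[...,2]>z0)&(P[...,2]<z1)]; L=(q[:,:2]-c)@ax; W=(q[:,:2]-c)@ay
    print(nm,len(q),"L",np.percentile(L,[0,2,98,100]).round(4),"W",np.percentile(W,[0,2,98,100]).round(4))
    print(rect(q[:,:2]))
cv2.imwrite("pics/s2.png",cv2.resize(s["color"][160:290,210:390,::-1],None,fx=4,fy=4,interpolation=cv2.INTER_CUBIC))
E
```

```text
form bar 215 L [-0.044  -0.0423  0.0445  0.0452] W [-0.0178 -0.0167  0.0062  0.011 ]
((555.995849609375, -47.61748504638672), (28.811439514160156, 89.155517578125), 68.17979431152344)
carrier 361 L [-0.0654 -0.0638  0.0637  0.0645] W [-0.026  -0.0253  0.022   0.0245]
((555.9398193359375, -44.78835678100586), (50.472782135009766, 129.92637634277344), 68.30836486816406)
```

View pics/s2.png

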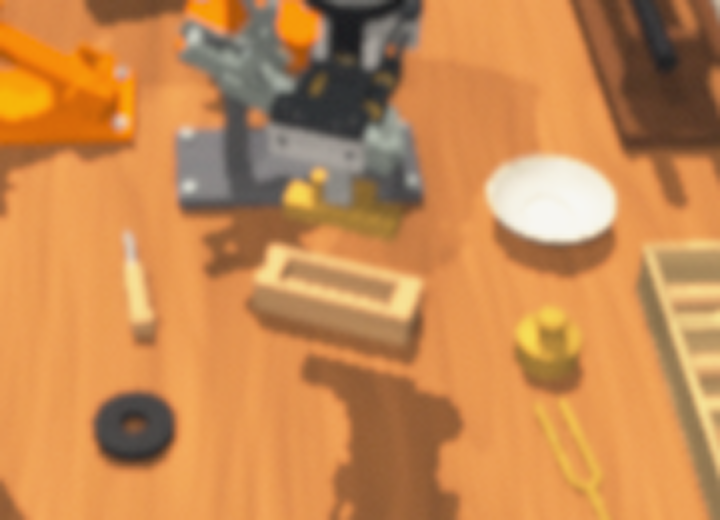

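Call:
arm_command(deltas=[[-0.0007, -0.002, 0.03, 0.3, 0], [-0.0007, -0.002, 0.06, 0.3, 0], [-0.0007, -0.002, 0.066, 0.3, 0], [-0.0007, -0.002, 0.07, 0.3, 0], [-0.0007, -0.002, 0.074, 0.3, 0]])

```text
t: 6.22
ee_pos: [0.5575, -0.0422, 0.0505]
tcp_rot: [-0.0, 0.982, -0.189, 0.001]
force: [0.4, -0.6, -4.2]
width: 0.0121
finger_force: 25.0
```

```bash
python3 - <<'E'
from h import *
to([.558,-.044,.0377],-21.8); print(read_state()["force"])
s=optics.snapshot("side");P=cloud(s)
a=np.radians(-21.8); ax=np.array([np.cos(a),np.sin(a)]); ay=np.array([-ax[1],ax[0]]); c=np.array([.5567,-.0442])
near=np.linalg.norm(P[...,:2]-c,axis=-1)<.08
q=P[near&(P[...,2]>.024)&(P[...,2]<.036)]; L=(q[:,:2]-c)@ax; W=(q[:,:2]-c)@ay
print(np.percentile(L,[0,2,98,100]).round(4),np.percentile(W,[0,2,98,100]).round(4))
E
```

```text
cur yaw -21.8 tilt 0.10 pos [ 0.5575 -0.0422  0.0505] -> shift [0.0011 0.0015 0.0128] turn -0.0 t 6.22 j6 1.81
[ 0.43964966 -0.58259779 -4.17873412]
[-0.0653 -0.0637  0.0633  0.0642] [-0.0264 -0.025   0.021   0.0239]
```

Call:
arm_command(deltas=[[0, 0, 0.006, 0, 0], [0, 0, 0.012, 0, 0], [0, 0, 0.0125, 0, 0], [0, 0, 0.0125, 0, 0], [0, 0, 0.0125, 0, 0.03]])

```text
t: 6.9
ee_pos: [0.557, -0.0419, 0.0372]
tcp_rot: [-0.0, 0.982, -0.189, 0.0]
force: [0.8, -0.3, 0.7]
width: 0.0185
finger_force: 0.0
```

Call:
arm_command(deltas=[[0, 0, 0, 0, 0.04], [0, 0, 0, 0, 0.04], [0, 0, -0.04, 0, 0.07], [0, 0, -0.06, 0, 0.07], [0, 0, -0.06, 0, 0.07]])

```text
t: 7.52
ee_pos: [0.5576, -0.0419, 0.0983]
tcp_rot: [-0.0, 0.982, -0.189, 0.001]
force: [-0.3, -1.1, -0.6]
width: 0.0665
finger_force: 0.0
```

```bash
python3 - <<'E'
from h import *
to([.558,-.043,.003],-21.8); print(read_state()["force"],read_state()["width"])
s=optics.snapshot("side");P=cloud(s)
a=np.radians(-21.8); ax=np.array([np.cos(a),np.sin(a)]); ay=np.array([-ax[1],ax[0]]); c=np.array([.5567,-.0442])
near=np.linalg.norm(P[...,:2]-c,axis=-1)<.08
for z0,z1 in((.024,.037),(.045,.065)):
    q=P[near&(P[...,2]>z0)&(P[...,2]<z1)]; L=(q[:,:2]-c)@ax; W=(q[:,:2]-c)@ay
    print(np.percentile(L,[0,2,98,100]).round(4),np.percentile(W,[0,2,98,100]).round(4),q[:,2].max())
cv2.imwrite("pics/s3.png",cv2.resize(s["color"][160:290,210:390,::-1],None,fx=4,fy=4,interpolation=cv2.INTER_CUBIC))
E
```

```text
cur yaw -21.8 tilt 0.15 pos [ 0.5576 -0.0419  0.0983] -> shift [0.0006 0.0009 0.0953] turn -0.0 t 7.53 j6 1.81
[-0.30298337 -1.06283752 -0.57733212] 0.06648651311546543
[-0.0657 -0.063   0.0633  0.0646] [-0.026  -0.0249  0.0214  0.0255] 0.03699722545994499
[-0.0246 -0.0235  0.0234  0.0241] [-0.0078 -0.0075  0.0069  0.0071] 0.058958501224195436
```

View pics/s3.png

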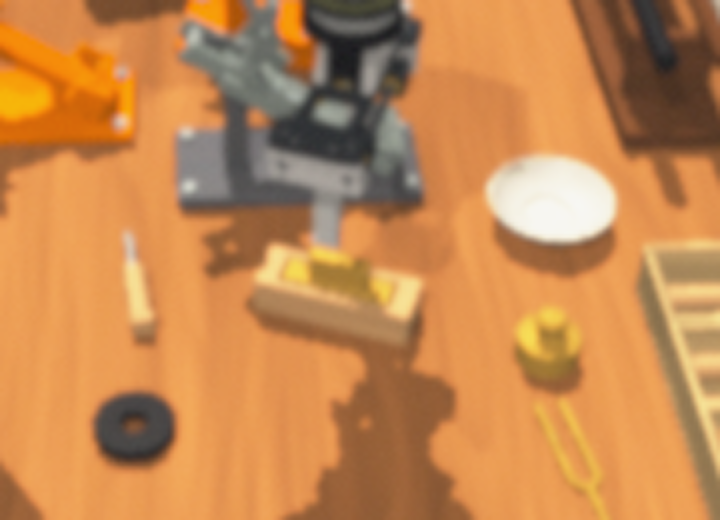

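Call:
arm_command(deltas=[[0, 0, 0.03, 0, 0.072], [0, 0, 0.06, 0, 0.072], [0, 0, 0.085, 0, 0.072], [0, 0, 0.094, 0, 0.072], [0, 0, 0.094, 0, 0.072]])

```text
t: 8.2
ee_pos: [0.5566, -0.0418, 0.0026]
tcp_rot: [0.0, 0.982, -0.189, -0.001]
force: [-0.2, -0.1, 0.7]
width: 0.0719
finger_force: 0.0
```

Call:
arm_command(deltas=[[0, 0, 0, 0, 0.03], [0, 0, 0, 0, 0.03], [0, 0, 0, 0, 0.03], [0, 0, 0, 0, 0.03]], squeeze=20)

```text
t: 8.7
ee_pos: [0.5571, -0.042, 0.0036]
tcp_rot: [0.0, 0.982, -0.189, 0.0]
force: [-2.0, -1.6, 5.4]
width: 0.0448
finger_force: 20.0
```

Call:
arm_command(deltas=[[0, 0, -0.03, 0, 0.03], [0, 0, -0.08, -6, 0.03], [0, 0, -0.13, -12, 0.03], [0, 0, -0.17, -18, 0.03], [0, 0, -0.17, -21.8, 0.03]])

```text
t: 9.32
ee_pos: [0.5578, -0.0419, 0.1759]
tcp_rot: [0.0, 1.0, 0.001, 0.002]
force: [-0.5, -0.1, -5.9]
width: 0.045
finger_force: 20.0
```

```bash
python3 - <<'E'
from h import *
to([.598,.133,.17],0); s=read_state(); print(s["force"],s["width"],s["finger_force"])
E
```

```text
cur yaw 0.2 tilt 0.26 pos [ 0.5578 -0.0419  0.1759] -> shift [ 0.0407 -0.1748  0.0061] turn 0.2 t 9.32 j6 1.43
[-0.50907113 -0.05474771 -5.91625104] 0.04496800385297996 19.999975562095642
```

Call:
arm_command(deltas=[[0.02, -0.05, 0, 0, 0.03], [0.04, -0.1, 0, 0, 0.03], [0.04, -0.15, 0, 0, 0.03], [0.04, -0.175, 0, 0, 0.03], [0.04, -0.175, 0, 0, 0.03]])

```text
t: 9.95
ee_pos: [0.5962, 0.1348, 0.1721]
tcp_rot: [-0.0, 1.0, 0.001, -0.001]
force: [0.4, -0.8, -4.8]
width: 0.0445
finger_force: 20.0
```

Call:
arm_command(deltas=[[0, 0, 0.025, 0, 0.03], [0, 0, 0.05, 0, 0.03], [0, 0, 0.06, 0, 0.03], [0, 0, 0.063, 0, 0.03]])

```text
t: 10.45
ee_pos: [0.5969, 0.1327, 0.1099]
tcp_rot: [0.0, 1.0, -0.0, -0.0]
force: [0.1, 0.6, -4.3]
width: 0.0449
finger_force: 20.0
```

```bash
cat > chk.py <<'E'
from h import *
st=read_state(); to([.598,.133,.09],0.2); print(st["force"].round(1),st["width"].round(4),st["finger_force"])
s=optics.snapshot("side");P=cloud(s); t=st["ee_pos"]
h=cv2.cvtColor(s["color"],cv2.COLOR_RGB2HSV)
m=(abs(P[...,0]-t[0])<.085)&(abs(P[...,1]-.133)<.04)&(P[...,2]>.03)&(P[...,2]<.19)&(h[...,1]>85)&(h[...,0]<35)
q=P[m]; print(len(q),"x",np.percentile(q[:,0],[1,99]).round(3),"y",np.percentile(q[:,1],[1,50,99]).round(4),"z",np.percentile(q[:,2],[1,99]).round(3))
f=q[q[:,1]<t[1]-.017]
if len(f)>20:
    r=rect(f[:,[0,2]]); print("side wall rect xz",r)
o=cv2.cvtColor(s["color"],cv2.COLOR_RGB2BGR).copy()
E
python3 chk.py
```

```text
cur yaw -0.0 tilt 0.04 pos [0.5969 0.1327 0.1099] -> shift [ 0.0011 -0.0003  0.0199] turn -0.2 t 10.45 j6 1.73Traceback (most recent call last):
  File "chk.py", line 2, in <module>
    st=read_state(); to([.598,.133,.09],0.2); print(st["force"].round(1),st["width"].round(4),st["finger_force"])
                                                                         ^^^^^^^^^^^^^^^^^
AttributeError: 'float' object has no attribute 'round'
```

Call:
arm_command(deltas=[[0, 0, 0.012, 0, 0.03], [0, 0, 0.016, 0, 0.03], [0, 0, 0.02, 0, 0.03], [0, 0, 0.024, 0, 0.03], [0, 0, 0.028, 0, 0.03]], squeeze=14)

```text
t: 11.08
ee_pos: [0.5975, 0.1332, 0.0825]
tcp_rot: [-0.0, 1.0, -0.0, 0.001]
force: [3.3, 0.5, -2.3]
width: 0.0445
finger_force: 14.0
```

```bash
sed -i 's/st\["width"\].round(4)/round(float(st["width"]),4)/' chk.py; python3 chk.py
```

```text
cur yaw -0.0 tilt 0.10 pos [0.5975 0.1332 0.0825] -> shift [ 0.0005  0.0002 -0.0075] turn -0.2 t 11.07 j6 1.73
[ 3.3  0.5 -2.3] 0.0445 14.00002084672451
461 x [0.515 0.662] y [0.106  0.1152 0.1595] z [0.071 0.187]
side wall rect xz ((589.1171264648438, 128.614013671875), (105.105224609375, 158.57276916503906), 80.86666870117188)
```

Call:
arm_command(deltas=[[0, 0, 0.004, 0, 0.03], [0, 0, 0.008, 0, 0.03], [0, 0, 0.012, 0, 0.03], [0, 0, 0.014, 0, 0.03], [0, 0, 0.014, 0, 0.03]])

```text
t: 11.75
ee_pos: [0.5966, 0.1331, 0.0677]
tcp_rot: [0.0, 1.0, -0.0, -0.001]
force: [0.3, -1.4, -5.7]
width: 0.0451
finger_force: 14.0
```

```bash
python3 - <<'E'
from h import *
st=read_state(); print(st["ee_pos"],st["force"])
s=optics.snapshot("side")
cv2.imwrite("pics/s4.png",cv2.resize(s["color"][115:215,235:335,::-1],None,fx=6,fy=6,interpolation=cv2.INTER_CUBIC))
E
```

```text
[0.59655862 0.13311165 0.06771402] [ 0.25538957 -1.42199256 -5.74466122]
```

View pics/s4.png

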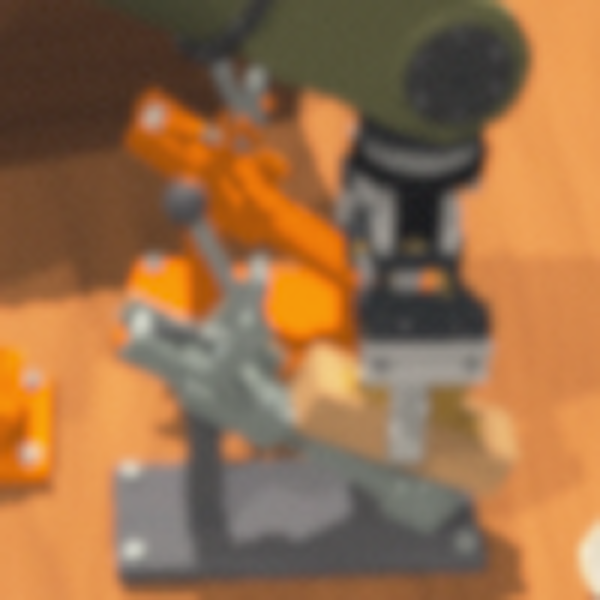

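Call:
arm_command(deltas=[[-0.006, 0, -0.006, 0, 0.03], [-0.012, 0, -0.0105, 0, 0.03], [-0.018, 0, -0.015, 0, 0.03], [-0.024, 0, -0.019, 0, 0.03], [-0.025, 0, -0.019, 0, 0.03]])

```text
t: 12.42
ee_pos: [0.5717, 0.1332, 0.0877]
tcp_rot: [-0.0, 1.0, 0.0, 0.0]
force: [0.2, 0.1, -5.3]
width: 0.0449
finger_force: 14.0
```

Call:
arm_command(deltas=[[0, 0, 0.003, 0, 0.03], [0, 0, 0.006, 0, 0.03], [0, 0, 0.009, 0, 0.03], [0, 0, 0.009, 0, 0.03]])

```text
t: 12.92
ee_pos: [0.5738, 0.1333, 0.08]
tcp_rot: [-0.0, 1.0, -0.0, 0.003]
force: [3.7, 0.2, 8.2]
width: 0.0448
finger_force: 14.0
```

```bash
python3 - <<'E'
from h import *
st=read_state(); print(st["ee_pos"],st["force"])
s=optics.snapshot("side")
cv2.imwrite("pics/s5.png",cv2.resize(s["color"][115:215,235:335,::-1],None,fx=6,fy=6,interpolation=cv2.INTER_CUBIC))
E
```

```text
[0.57379649 0.13330027 0.07996719] [3.6793259  0.19404717 8.17591213]
```

View pics/s5.png

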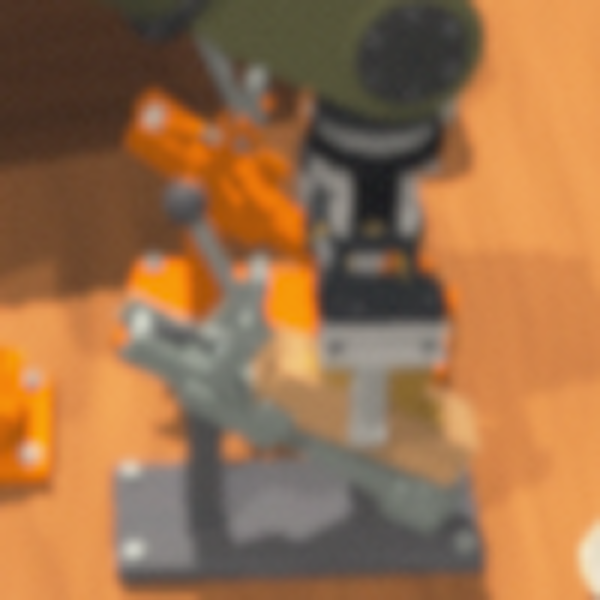

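Call:
arm_command(deltas=[[-0.001, 0, -0.003, 0, 0.03], [-0.003, 0, -0.005, 0, 0.03], [-0.004, 0, -0.005, 0, 0.03], [-0.004, 0, -0.005, 0, 0.03]])

```text
t: 13.48
ee_pos: [0.5677, 0.1331, 0.0829]
tcp_rot: [0.0, 1.0, -0.0, -0.0]
force: [2.3, -0.8, -3.2]
width: 0.045
finger_force: 14.0
```

Call:
arm_command(deltas=[[0, 0, 0.002, 0, 0.03], [0, 0, 0.004, 0, 0.03], [0, 0, 0.004, 0, 0.03]], squeeze=10)

```text
t: 13.85
ee_pos: [0.5675, 0.1331, 0.0787]
tcp_rot: [0.0, 1.0, 0.0, -0.001]
force: [-1.1, -0.3, -5.0]
width: 0.0448
finger_force: 10.0
```

Call:
arm_command(deltas=[[0, 0, 0.002, 0, 0.03], [0, 0, 0.004, 0, 0.03], [0, 0, 0.004, 0, 0.03]])

```text
t: 14.22
ee_pos: [0.5685, 0.1333, 0.0765]
tcp_rot: [-0.0, 1.0, 0.0, 0.001]
force: [-4.2, 0.4, 9.4]
width: 0.0448
finger_force: 10.0
```

```bash
cat > tilt.py <<'E'
from h import *
def tilt():
    s=optics.snapshot("side");P=cloud(s); h=cv2.cvtColor(s["color"],cv2.COLOR_RGB2HSV)
    m=(P[...,0]>.48)&(P[...,0]<.66)&(P[...,1]>.09)&(P[...,1]<.123)&(P[...,2]>.03)&(P[...,2]<.17)&(h[...,1]>70)&(h[...,0]<30)
    q=P[m]; x,z=q[:,0],q[:,2]
    lo=[];hi=[]
    for a in np.arange(.525,.60,.005):
        k=abs(x-a)<.0035
        if k.sum()>3: lo.append((a,z[k].min())); hi.append((a,z[k].max()))
    lo=np.array(lo); hi=np.array(hi)
    print("n",len(q),"x",x.min().round(3),x.max().round(3),"lo deg",np.degrees(np.arctan(-np.polyfit(*lo.T,1)[0])).round(1),"hi deg",np.degrees(np.arctan(-np.polyfit(*hi.T,1)[0])).round(1))
    print(np.c_[lo,hi[:,1],(lo[:,1]-(.035+(.610-lo[:,0])*.7))].round(3).tolist())
    print("bed z of lo pts above bed (world) in last col")
st=read_state(); print(st["ee_pos"].round(4),st["force"].round(1)); tilt()
E
python3 tilt.py
```

```text
[0.5685 0.1333 0.0765] [-4.2  0.4  9.4]
n 276 x 0.488 0.63 lo deg 29.0 hi deg 37.4
[[0.525, 0.078, 0.136, -0.016], [0.53, 0.094, 0.131, 0.003], [0.535, 0.089, 0.128, 0.002], [0.54, 0.084, 0.123, -0.0], [0.545, 0.084, 0.121, 0.003], [0.55, 0.079, 0.117, 0.002], [0.555, 0.08, 0.114, 0.007], [0.56, 0.085, 0.112, 0.015], [0.57, 0.067, 0.076, 0.004], [0.575, 0.065, 0.079, 0.006], [0.58, 0.059, 0.097, 0.003], [0.585, 0.054, 0.094, 0.001], [0.59, 0.054, 0.091, 0.005], [0.595, 0.054, 0.089, 0.008]]
bed z of lo pts above bed (world) in last col
```

Call:
arm_command(deltas=[[-0.002, 0, 0, 0, 0.03], [-0.002, 0, 0.002, 0, 0.03], [-0.002, 0, 0.004, 0, 0.03], [-0.002, 0, 0.004, 0, 0.03]], squeeze=8)

```text
t: 14.78
ee_pos: [0.5672, 0.1333, 0.0727]
tcp_rot: [-0.0, 1.0, 0.0, 0.002]
force: [1.1, 0.1, 8.9]
width: 0.045
finger_force: 8.0
```

```bash
python3 tilt.py
```

```text
[0.5672 0.1333 0.0727] [1.1 0.1 8.9]
n 261 x 0.488 0.626 lo deg 36.1 hi deg 29.8
[[0.525, 0.109, 0.136, 0.015], [0.53, 0.094, 0.133, 0.003], [0.535, 0.089, 0.126, 0.001], [0.54, 0.087, 0.121, 0.003], [0.545, 0.077, 0.12, -0.004], [0.55, 0.077, 0.116, -0.0], [0.555, 0.077, 0.125, 0.004], [0.575, 0.061, 0.097, 0.001], [0.58, 0.057, 0.109, 0.001], [0.585, 0.053, 0.109, 0.001], [0.59, 0.05, 0.091, 0.001], [0.595, 0.054, 0.091, 0.009]]
bed z of lo pts above bed (world) in last col
```

Call:
arm_command(deltas=[[0, 0, 0, 0, 0.05], [0, 0, 0, 0, 0.058], [0, 0, 0, 0, 0.058], [0, 0, 0, 0, 0.058]])

```text
t: 15.32
ee_pos: [0.5658, 0.1331, 0.071]
tcp_rot: [0.0, 1.0, -0.0, -0.0]
force: [-0.5, 0.5, -0.2]
width: 0.0583
finger_force: 0.0
```

```bash
python3 tilt.py
```

```text
[0.5658 0.1331 0.071 ] [-0.5  0.5 -0.2]
n 257 x 0.488 0.626 lo deg 28.7 hi deg 35.0
[[0.525, 0.078, 0.136, -0.017], [0.53, 0.09, 0.133, -0.001], [0.535, 0.089, 0.128, 0.001], [0.54, 0.084, 0.122, -0.0], [0.545, 0.081, 0.122, 0.0], [0.55, 0.079, 0.118, 0.002], [0.555, 0.076, 0.128, 0.003], [0.575, 0.076, 0.098, 0.017], [0.58, 0.054, 0.098, -0.002], [0.585, 0.049, 0.093, -0.003], [0.59, 0.049, 0.092, 0.0], [0.595, 0.055, 0.087, 0.009]]
bed z of lo pts above bed (world) in last col
```

Call:
arm_command(deltas=[[0, 0, -0.04, 0, 0.06], [0, 0, -0.1, 0, 0.06], [0, 0, -0.16, 0, 0.06], [0, 0, -0.21, 0, 0.06], [0, 0, -0.22, 0, 0.06]])

```text
t: 16.0
ee_pos: [0.5666, 0.1333, 0.2947]
tcp_rot: [-0.0, 1.0, -0.0, 0.003]
force: [-0.0, 0.1, -0.7]
width: 0.0601
finger_force: 0.0
```

Call:
arm_command(deltas=[[-0.05, 0, 0, 0, 0], [-0.1, 0, 0, 0, 0], [-0.15, 0, 0, 0, 0], [-0.15, 0, 0, 0, 0], [-0.15, 0, 0, 0, 0]])

```text
t: 16.62
ee_pos: [0.4163, 0.1331, 0.2907]
tcp_rot: [0.0, 1.0, -0.0, -0.0]
force: [0.1, -0.3, 0.8]
width: 0.0134
finger_force: 0.0
```

```bash
python3 tilt.py; python3 - <<'E'
from h import *
for n in("top","side"):
    s=optics.snapshot(n);P=cloud(s); h=cv2.cvtColor(s["color"],cv2.COLOR_RGB2HSV)
    m=(P[...,0]>.50)&(P[...,0]<.66)&(P[...,1]>.09)&(P[...,1]<.17)&(P[...,2]>.03)&(P[...,2]<.17)&(h[...,1]>90)&(h[...,0]<32)
    q=P[m]; c,sn=np.cos(np.radians(35)),np.sin(np.radians(35))
    u=.610-q[:,0]; w=q[:,2]-.035; b=np.c_[u*c+w*sn,q[:,1]-.133,-u*sn+w*c]
    k=(b[:,2]>.02)&(b[:,2]<.038); print(n,len(q),"bed x",np.percentile(b[k,0],[0,2,98,100]).round(4),"y",np.percentile(b[k,1],[0,2,98,100]).round(4),"rim z",np.percentile(b[k,2],[50,90]).round(4),"rect",rect(b[k][:,:2]))
    for side in(0,1):
        kk=k&((b[:,0]>.113) if side else (b[:,0]<.017)); print("end rim z",np.percentile(b[kk,2],[50,90]).round(4),kk.sum())
    w=b[b[:,2]>.045]; print("web",len(w),rect(w[:,:2]),w[:,2].max().round(4))
to([.42,.133,.20],0)
E
```

```text
[0.4163 0.1331 0.2907] [ 0.1 -0.3  0.8]
n 330 x 0.488 0.626 lo deg 29.7 hi deg 34.2
[[0.525, 0.077, 0.137, -0.018], [0.53, 0.094, 0.133, 0.003], [0.535, 0.09, 0.127, 0.002], [0.54, 0.085, 0.127, 0.001], [0.545, 0.078, 0.12, -0.002], [0.55, 0.078, 0.118, 0.001], [0.555, 0.075, 0.116, 0.001], [0.56, 0.07, 0.111, -0.0], [0.565, 0.066, 0.117, -0.001], [0.57, 0.065, 0.117, 0.002], [0.575, 0.062, 0.1, 0.003], [0.58, 0.058, 0.097, 0.002], [0.585, 0.052, 0.092, -0.001], [0.59, 0.051, 0.091, 0.002], [0.595, 0.054, 0.088, 0.009]]
bed z of lo pts above bed (world) in last col
top 774 bed x [-0.0053 -0.0004  0.1279  0.144 ] y [-0.0244 -0.022   0.022   0.0241] rim z [0.0323 0.0349] rect ((69.60330200195312, 0.14812469482421875), (46.372840881347656, 149.73214721679688), 88.91848754882812)
end rim z [0.0328 0.0355] 95
end rim z [0.0321 0.0345] 100
web 98 ((91.82138061523438, -4.478738784790039), (17.666162490844727, 115.30972290039062), 81.47383117675781) 0.0621
side 526 bed x [-0.0013  0.0031  0.1294  0.147 ] y [-0.0274 -0.0253  0.0218  0.0257] rim z [0.0307 0.0338] rect ((72.9745864868164, -2.1665897369384766), (52.622196197509766, 148.92115783691406), 88.6853256225586)
end rim z [0.0304 0.0322] 40
end rim z [0.0304 0.0326] 58
web 57 ((91.84677124023438, -4.196751594543457), (17.804439544677734, 109.92276763916016), 84.57817840576172) 0.059
cur yaw -0.0 tilt 0.07 pos [0.4166 0.1331 0.2905] -> shift [0.0035 0.0001 0.0905] turn -0.0 t 16.77 j6 1.8
```

Call:
arm_command(deltas=[[0.05, 0, 0, 0, 0], [0.1, 0, 0, 0, 0], [0.1245, 0, 0, 0, 0], [0.1245, 0, 0.05, 0, 0], [0.1245, 0, 0.1, 0, 0]])

```text
t: 17.4
ee_pos: [0.541, 0.1329, 0.1888]
tcp_rot: [0.0, 1.0, -0.0, -0.0]
force: [0.6, -0.1, -0.4]
width: 0.0005
finger_force: 0.0
```

Call:
arm_command(deltas=[[0, 0, 0.04, 0, 0], [0, 0, 0.056, 0, 0], [0.004, 0, 0.06, 0, 0], [0.008, 0, 0.064, 0, 0], [0.01, 0, 0.066, 0, 0]])

```text
t: 18.02
ee_pos: [0.5512, 0.1332, 0.126]
tcp_rot: [-0.0, 1.0, -0.0, 0.001]
force: [0.4, 0.3, 0.0]
width: 0.0006
finger_force: 0.0
```

Call:
arm_command(deltas=[[0.001, 0, 0.002, 0, 0], [0.002, 0, 0.003, 0, 0], [0.003, 0, 0.003, 0, 0], [0.004, 0, 0.003, 0, 0]])

```text
t: 18.52
ee_pos: [0.5545, 0.1332, 0.1223]
tcp_rot: [-0.0, 1.0, 0.0, 0.0]
force: [-0.8, -0.9, 0.3]
width: 0.0005
finger_force: 0.0
```

Call:
arm_command(deltas=[[0.001, 0, 0, 0, 0], [0.002, 0, 0, 0, 0], [0.003, 0, 0, 0, 0]])

```text
t: 18.9
ee_pos: [0.5575, 0.1331, 0.1221]
tcp_rot: [0.0, 1.0, -0.0, -0.0]
force: [-1.1, -0.7, -0.1]
width: 0.0008
finger_force: 0.4
```

Call:
arm_command(deltas=[[0.001, 0, 0, 0, 0], [0.002, 0, 0, 0, 0], [0.003, 0, 0, 0, 0]])

```text
t: 19.27
ee_pos: [0.56, 0.1331, 0.1225]
tcp_rot: [0.0, 1.0, 0.0, -0.001]
force: [-9.3, -0.6, 8.6]
width: 0.0007
finger_force: 6.1
```

```bash
python3 - <<'E'
from h import *
st=read_state(); print(st["ee_pos"],st["force"].round(2))
E
```

```text
[0.55999135 0.1331469  0.12246555] [-9.25 -0.64  8.58]
```

Call:
arm_command(deltas=[[-0.005, 0, -0.01, 0, 0], [-0.012, 0, -0.06, 0, 0], [-0.012, 0, -0.11, 0, 0], [-0.012, 0, -0.16, 0, 0], [-0.05, 0, -0.17, 0, 0]])

```text
t: 19.9
ee_pos: [0.5115, 0.1332, 0.2957]
tcp_rot: [-0.001, 1.0, -0.0, 0.003]
force: [0.1, 0.6, -0.6]
width: 0.0007
finger_force: 0.0
```

Call:
arm_command(deltas=[[-0.04, 0, 0, 0, 0], [-0.09, 0, 0, 0, 0], [-0.09, 0, 0.04, 0, 0], [-0.09, 0, 0.08, 0, 0], [-0.09, 0, 0.086, 0, 0]])

```text
t: 20.52
ee_pos: [0.4196, 0.133, 0.2051]
tcp_rot: [0.0, 1.0, 0.0, -0.001]
force: [0.5, 0.4, 0.4]
width: 0.0006
finger_force: 0.0
```

```bash
python3 - <<'E'
from h import *
to([.45,.133,.206],0)
for n in("side","top"):
    s=optics.snapshot(n)
    for th in("lever_knob",):
        for o in finder.tip_of(s,th): u,v=np.round(o["point"]).astype(int); print(n,o["conf"],(u,v),cloud(s)[v,u].round(3))
E
```

```text
cur yaw 0.0 tilt 0.13 pos [0.4196 0.133  0.2051] -> shift [ 0.0304 -0.     -0.0009] turn 0.0 t 20.52 j6 1.79
side 0.68 (np.int64(266), np.int64(115)) [0.48  0.342 0.241]
side 0.58 (np.int64(263), np.int64(145)) [ 0.471  0.528 -0.002]
side 0.44 (np.int64(189), np.int64(136)) [0.216 0.214 0.235]
side 0.23 (np.int64(303), np.int64(195)) [0.6   0.104 0.056]
top 0.48 (np.int64(186), np.int64(230)) [0.456 0.081 0.495]
```

Knob unmoved. Now push it over.

Call:
arm_command(deltas=[[0.02, 0, 0, 0, 0], [0.035, 0, 0, 0, 0], [0.05, 0, 0, 0, 0], [0.065, 0, 0, 0, 0], [0.08, 0, 0, 0, 0]])

```text
t: 21.35
ee_pos: [0.5013, 0.1332, 0.2065]
tcp_rot: [-0.0, 1.0, -0.0, 0.0]
force: [-3.1, 0.5, 1.1]
width: 0.0006
finger_force: 1.3
```

Call:
arm_command(deltas=[[0.015, 0, 0, 0, 0], [0.03, 0, 0, 0, 0], [0.045, 0, 0, 0, 0], [0.055, 0, 0, 0, 0], [0.06, 0, 0, 0, 0]])

```text
t: 21.98
ee_pos: [0.5609, 0.1331, 0.2061]
tcp_rot: [0.0, 1.0, -0.0, -0.0]
force: [-0.2, -0.1, 0.2]
width: 0.0004
finger_force: 0.0
```

```bash
python3 - <<'E'
from h import *
st=read_state(); print(st["ee_pos"],st["force"].round(2))
s=optics.snapshot("side")
for o in finder.tip_of(s,"lever_knob"): u,v=np.round(o["point"]).astype(int); print(o["conf"],(u,v),cloud(s)[v,u].round(3))
E
```

```text
[0.5609365  0.13309731 0.20606911] [-0.21 -0.13  0.24]
0.59 (np.int64(302), np.int64(166)) [0.593 0.127 0.164]
0.59 (np.int64(262), np.int64(113)) [0.47  0.58  0.124]
0.47 (np.int64(189), np.int64(139)) [ 0.144  0.585 -0.001]
```

Call:
arm_command(deltas=[[0, 0, -0.05, 0, 0], [0, 0, -0.1, 0, 0], [-0.05, 0, -0.1, 0, 0], [-0.1, 0, -0.1, 0, 0], [-0.15, 0, -0.1, 0, 0]])

```text
t: 22.7
ee_pos: [0.4085, 0.1331, 0.3061]
tcp_rot: [-0.0, 1.0, -0.0, 0.0]
force: [-0.1, 0.6, 0.7]
width: 0.0004
finger_force: 0.0
```

Call:
arm_command(deltas=[[0, 0, 0, 0, 0], [0, 0, 0, 0, 0]])

```text
t: 22.95
ee_pos: [0.4107, 0.1332, 0.3065]
tcp_rot: [-0.0, 1.0, 0.0, 0.001]
force: [-0.1, 1.3, -0.2]
width: 0.0006
finger_force: 0.0
```

```bash
python3 tilt.py | head -3; python3 - <<'E'
from h import *
s=optics.snapshot("side")
cv2.imwrite("pics/s6.png",cv2.resize(s["color"][115:215,235:335,::-1],None,fx=6,fy=6,interpolation=cv2.INTER_CUBIC))
E
```

```text
[0.4107 0.1332 0.3065] [-0.1  1.3 -0.2]
n 327 x 0.488 0.625 lo deg 31.0 hi deg -4.7
[[0.525, 0.077, 0.136, -0.018], [0.53, 0.096, 0.133, 0.005], [0.535, 0.088, 0.13, 0.001], [0.54, 0.083, 0.124, -0.001], [0.545, 0.08, 0.124, -0.0], [0.55, 0.08, 0.119, 0.003], [0.555, 0.072, 0.115, -0.001], [0.56, 0.068, 0.11, -0.002], [0.565, 0.068, 0.106, 0.002], [0.57, 0.063, 0.105, -0.0], [0.575, 0.059, 0.1, -0.0], [0.58, 0.056, 0.098, 0.0], [0.585, 0.051, 0.151, -0.002], [0.59, 0.05, 0.152, 0.001], [0.595, 0.054, 0.152, 0.008]]
```

View pics/s6.png

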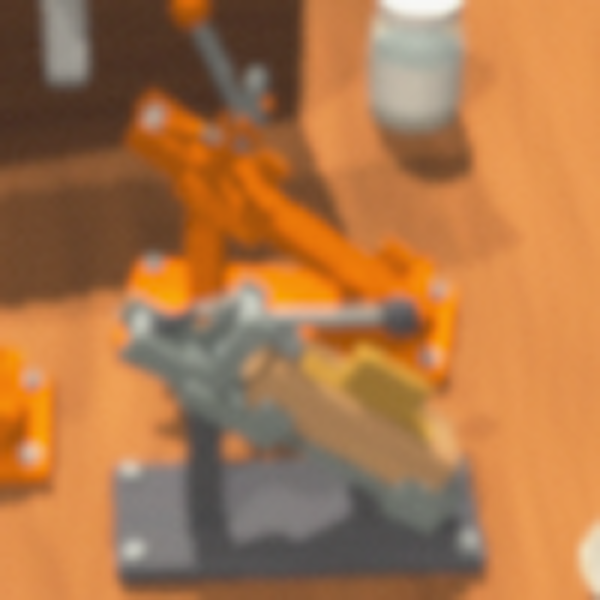

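The carrier lies flat on the bed with the form in its trough. The lever arm is level, with the knob at (400,315) and the foot down on the upper end wall.

```bash
python3 -c "
from cell import ticket
print(ticket.finish_job())"
```

```text
the job is handed in; nothing more can be done
None
```

The form is in the carrier's trough, the loaded carrier lies flat on the grey jig's bed with its lower end pushed against the stop, and the lever has snapped down onto it. I handed the job in at about 23 s; no verdict came back.

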